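Set up the striker plate job: load the lever clamp and lay out the kit on the mat

TASK

Lay the zinc striker plate in the yellow outline on the bed of the lever clamp, lengthwise with the outline (open the black lever first if it is in the way), then bring the lever fully down onto the plate. On the blue mat, set the grey step bracket upright in the white rectangle, lengthwise with it, and lay the orange magnet flat on the middle of the bracket's top; stand the brass-collared mandrel in the white ring between the bracket and the clamp, and the red-collared mandrel in the ring on the far side of the bracket. Leave the grease can and the big hex nut where they are.

Things in the scene. Friction and masses are not known exactly. Their poses are not given: they have to be found in the camera images.
- striker: Bright zinc door striker plate, loose, lying flat: 44 mm (its x) by 76 mm (its y) by 8 mm thick, two screw holes and a small dark slot on top; about 0.2 kg. Origin at the centre of its underside, z up.
- bracket: Dark grey cast step bracket, loose, standing on its walls: a closed box shape with a flat top, 50 mm (its x) by 76 mm (its y) by 35 mm high; about 0.4 kg. Either way round is fine. Origin at the centre of its underside, z up.
- magnet: Chipped orange welding magnet, loose, flat, switched off (no pull), 18 mm thick, house-shaped: parallel sides 40 mm apart (at x = -20 and +20 mm, from y = -26 to +14 mm), pointed to y = +34 mm; 0.2 kg. Origin on its underside below the dark disc on its top; it goes over the middle of the bracket's top, pointing any way.
- mandrel_brass: Stainless rivnut mandrel with a brass-yellow collar, loose, standing upright on its wide foot: foot diameter 28 mm and 14 mm high, collar diameter 25 mm from 14 to 22 mm, shank diameter 12 mm from 22 to 58 mm (its top); about 0.1 kg. Origin at the centre of its underside, z up.
- mandrel_red: The same mandrel with a red collar. Origin at the centre of its underside, z up.
- fixture: Grey base of the lever clamp, fixed, 90 mm (x) by 215 mm (y from -115 to +100). Origin at table height under the centre of the bed: dark, flat, 80 by 100 mm, top at 16 mm, yellow outline 56 (x) by 88 mm (y) for the plate, plate's y along this y, either way round. Lever pivot parallel to x at y = -85 mm, 50 mm high, between ears 34 (y) by 36 mm (x), 64 mm high.
- clamp (a joint): Black lever's angle, rad: 0 = down, level, along fixture +y; 1.57 upright; stop 1.9. Starts at 0 to 1.7, stays where left (about 3 N at the grip lifts it, 1 N lowers it). Bar 14 mm wide, 16 deep. Grip 160 mm from pivot: round, diameter 26, axis along fixture x, flat ends 24 mm apart; pinch them from above, it turns in the pads. Foot 85 mm from pivot meets the plate at about 0.01: fully down (under 0.05).
- mat: Blue layout mat, fixed, 90 mm (x) by 250 mm (y), 3 mm thick. Origin at its centre at table height. White rectangle 62 (x) by 88 mm (y) at its centre for the bracket, bracket's y along mat y. White rings, diameter 42 mm, at y = +95 and -95 mm for the mandrels, brass in the one nearer the clamp. Mat and clamp lie on opposite sides of the robot's centre line (y = 0).
- grease_can: Bystander: small green can, diameter 54 mm, 58 mm high, standing near the middle. Leave it alone. Origin at the centre of its underside.
- nut: Bystander: big zinc-plated hex nut with a dark hole, about 34 mm across and 16 mm high, lying flat between the can and the parts. Leave it alone. Origin at the centre of its underside.
Things that resemble listed ones, but are neither listed nor needed, are in the scene too. Leave any purple look-alike of the mandrel_brass alone.

How it is judged:
On the way, in this order (a step that is already met when the one before it is completed fails the run):
1. the striker plate lies in the bed of the clamp (horizontal distance between striker and fixture below 0.012 m and z of striker in the frame of fixture between 0.012 and 0.02 m and angle between the y axis of striker and the y axis of fixture, either way round below 0.26 rad), for 0.2 s.
2. the lever is down on the striker plate in the bed (all of step 1 and value of joint clamp below 0.05 rad), for 0.2 s.
At the end, for the whole second after the job is handed in: Plate flat in the bed: 12 mm, 0.26 rad; lever down on it: below 0.05 rad. Bracket upright in the mat's rectangle: 13 mm, 0.26 rad; magnet flat on its top: 13 mm. Mandrels upright, brass in the ring nearer the clamp, red in the other: 13 mm in mat x and y. All released, at rest (all of step 2 and horizontal distance between bracket and mat below 0.013 m and z of bracket in the frame of mat between -0.001 and 0.007 m and angle between the y axis of bracket and the y axis of mat, either way round below 0.26 rad and angle between each of bracket, magnet, mandrel_brass, mandrel_red's own z axis and vertical below 0.15 rad and horizontal distance between magnet and bracket below 0.013 m and z of magnet in the frame of bracket between 0.031 and 0.039 m and z of mandrel_brass in the frame of mat between -0.001 and 0.007 m and z of mandrel_red in the frame of mat between -0.001 and 0.007 m and ((world y of fixture above 0 m and x of mandrel_brass in the frame of mat between -0.013 and 0.013 m and y of mandrel_brass in the frame of mat between 0.082 and 0.108 m and x of mandrel_red in the frame of mat between -0.013 and 0.013 m and y of mandrel_red in the frame of mat between -0.108 and -0.082 m) or (world y of fixture below 0 m and x of mandrel_brass in the frame of mat between -0.013 and 0.013 m and y of mandrel_brass in the frame of mat between -0.108 and -0.082 m and x of mandrel_red in the frame of mat between -0.013 and 0.013 m and y of mandrel_red in the frame of mat between 0.082 and 0.108 m)) and linear speed of each of striker, bracket, magnet, mandrel_brass, mandrel_red below 0.02 m/s and velocity of joint clamp below 0.05 rad/s); the robot touches nothing.
It fails at once if the grease can is moved by more than 25 mm (distance of grease_can from where it was at the start of the episode above 0.025 m).
It fails at once if the hex nut is moved by more than 25 mm (distance of nut from where it was at the start of the episode above 0.025 m).
It also fails if it takes over 144 s, if anything falls off the work surface, if the arm or the gripper's body presses on something with over 40 N, if the wrist force passes 120 N, or if a joint passes its speed limit or range.

ROBOT

A 6-joint arm with a two-finger parallel gripper is mounted at the origin on the work surface. World frame = base frame: x ahead of the robot, y to its left, z up, the work surface at z = 0. Lengths are in m, angles in rad, forces in N, time in s.
With the tool pointing down it reaches from about 0.325 to 0.775 m from the base axis. Payload 5.5 kg.
Tool frame: the origin (TCP) lies at the very end of the fingers, on their centre line; the grasp point (between the pads) lies 19 mm behind it (ctrl.grip_point_offset is the distance from the TCP to the grasp point, in m); x points along the fingers, z is the direction in which the jaws open and shut, and the axes are right-handed (so a half turn about x gives the same grasp; the last joint's range is limited). The gripper opens to 88 mm and grips with 3 to 60 N. Pads are 20 mm wide; open, the fingers measure 115 mm over their backs; the gripper's body (75 mm by 178 mm) begins 61 mm behind the grasp point.
Start: joints at [1.291, 0.091, 1.231, -0, 1.82, -0.057], TCP at [0.133, 0.585, 0.186] pointing down, gripper open.
Joint ranges: [-2.87, 2.87], [-0.86, 2.18], [0.17, 2.46], [-1.51, 4.65], [0.06, 2.69], [-2.65, 2.65]. Speed limits (rad/s): [2.57, 2.57, 3.01, 3.14, 3.14, 3.14].

INTERFACE

Orientations are given as a rotation vector (axis times angle).
In Python, from cell import ctrl, fingers, kinematics, telemetry, imaging, ticket, finder gives the robot as it stands. Calls block until the motion is done:
- ctrl.move_pose(position, orientation): joint-space move of the TCP to a pose.
- ctrl.move_l(position, attitude=None, feed=0.15, stop_force=None): straight line of the TCP; attitude=None keeps the orientation; feed is the mean speed in m/s. With stop_force (N) it stops when the force on the tool has changed by that much, and returns True; else False.
- ctrl.set_joints(angles): joint-space move.
- fingers.let_go() and fingers.grasp(force=None): open the fingers fully, or close them until they stop; force is the grip in N (None keeps the last).
- ctrl.dwell(seconds).
- kinematics.inverse_kinematics(position, orientation): joint angles nearest the present ones, or None.
- telemetry.get_state(): the state.
- imaging.camera(name): name is "side" or "top"; returns a dict with "frame" (400x640x3 uint8, blue, green, red), "intrinsics" (3x3 intrinsics, pixels), "k1" (the pictures are not rectified: a ray, as slopes to the right and down, at radius r is drawn at 1 + k1 r^2 times it, then the intrinsics apply), "camera_from_world" (4x4, takes a point from world to camera coordinates). Camera axes: x right, y up, looking along -z (the intrinsics and any distortion apply to the point x, -y, -z); pixel columns grow to the right and rows downward; lengths in m; the calibration is good to about 2 mm. A picture is of the moment at which its call begins. There is no depth.
A pose or a line that the arm cannot do raises ctrl.IKError and nothing moves.
- ticket.hand_in(): hands the job in, once; it reports no verdict.
Trained networks look in a picture, given as the dict that the camera call returned (one of the last four; its "shot" number tells which), for a name from the list of things; names that differ only in an ending like _2 or _b are one class to them, and where a whole thing is asked for, a point or a joint stands for the part that bears it (a point fixed in the world has none). Each returns a list of dicts, best first, with "conf" (0 to 1); they miss things now and then, are a little off and sometimes report something else, mostly with a low value. They report only what shows in the picture. A call takes as long as a camera call. They do not tell look-alikes from the thing itself.
- finder.outline_of(picture, name): "mask" (400x640 bool, what is visible of it) and "rect" ([left, top, width, height] in pixels, round what is visible of it).
The state is a dict: "t": time; "joint_positions": joint angles; "qvel": joint speeds; "joint_torque": joint torques, N m; "ee_pos": TCP position; "tool_rot": TCP orientation; "ft_force": force on the tool from outside, world axes, zero at the start; "wrist_torque": the same for the moment, N m; "gripper_width": finger opening in m.
Only numpy, scipy, OpenCV 4.12 (cv2) and the standard library are available. Lean on these libraries where they do the work, as an engineer would, in place of code of your own. Each camera call takes 0.05 s, during which the arm holds its last target.

## Working session

There is one attempt and no reset: what is moved stays moved. The work goes in short steps, each a Python script; the robot and the scene stay as the last script left them, time stands still between calls to the robot, and variables do not carry over. Pictures are saved under pics/ and viewed, and the job is handed in when it is done.

```bash
ls; mkdir -p pics
python3 - <<'E'
from cell import ctrl, fingers, kinematics, telemetry, imaging, ticket, finder
import cv2
for n in ("top","side"):
    p=imaging.camera(n); cv2.imwrite(f"pics/{n}0.png",p["frame"]); print(n,p["intrinsics"],p["k1"],p["camera_from_world"],p["shot"])
    for k in ["striker","bracket","magnet","mandrel_brass","mandrel_red","fixture","clamp","mat","grease_can","nut"]:
        print(k,[(round(o["conf"],2),o["rect"]) for o in finder.outline_of(p,k)])
s=telemetry.get_state();print(s)
E
```

```text
pics
top [[368.59643044   0.         321.29336036]
 [  0.         368.59643044 196.08532152]
 [  0.           0.           1.        ]] 0.0016441825475908916 [[-4.66609274e-04 -9.99708523e-01  2.41381893e-02 -1.64973040e-02]
 [ 9.92273910e-01  2.53184989e-03  1.24040626e-01 -5.71842853e-01]
 [-1.24065586e-01  2.40095740e-02  9.91983503e-01 -8.14885944e-01]
 [ 0.00000000e+00  0.00000000e+00  0.00000000e+00  1.00000000e+00]] 1
striker [(0.82, [232.2, 154.6, 33.9, 20.7]), (0.72, [167.8, 178.2, 29.1, 21.9])]
bracket [(0.94, [429.2, 163.6, 38.4, 32.1])]
magnet [(0.68, [170.9, 175.5, 29.4, 22.1])]
mandrel_brass [(0.6, [307.3, 147.6, 14.9, 11.7])]
mandrel_red []
fixture [(0.68, [365.0, 219.6, 95.2, 54.7]), (0.36, [319.0, 198.4, 13.6, 14.5])]
clamp [(0.75, [383.2, 236.4, 74.2, 23.7])]
mat [(0.73, [148.6, 226.3, 112.9, 58.0])]
grease_can [(0.88, [306.4, 230.5, 28.3, 22.2]), (0.35, [366.1, 220.4, 95.4, 55.3])]
nut [(0.48, [318.8, 200.5, 14.7, 16.0])]
side [[430.68562855   0.         314.06312467]
 [  0.         430.68562855 199.69797362]
 [  0.           0.           1.        ]] -0.0838505086
[... 834 characters left out ...]
, 37.6, 46.8])]
{'t': 1.1, 'joint_positions': array([ 1.29129309e+00,  9.10850289e-02,  1.23072334e+00,  2.52725623e-06,
        1.81978423e+00, -5.66973600e-02]), 'qvel': array([-2.93656939e-04,  1.27084677e-04,  1.20498508e-03,  9.67197782e-05,
        2.97093910e-03,  8.28774305e-04]), 'joint_torque': array([-9.90376429e-04, -4.46235609e+01, -4.06499255e+01,  6.97062048e-02,
        2.03093427e-02,  9.10587659e-06]), 'ee_pos': array([0.13258254, 0.58517962, 0.18572699]), 'tool_rot': array([-1.04350823,  1.30638362,  1.04351162]), 'ft_force': array([ 0.06876969, -0.39684568, -0.59973416]), 'wrist_torque': array([-0.02374991,  0.00324617, -0.0221694 ]), 'gripper_width': 0.08794012862922938}
```

View pics/top0.png

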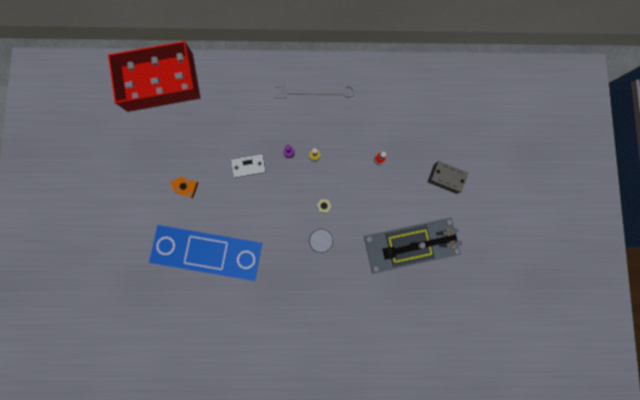

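View pics/side0.png

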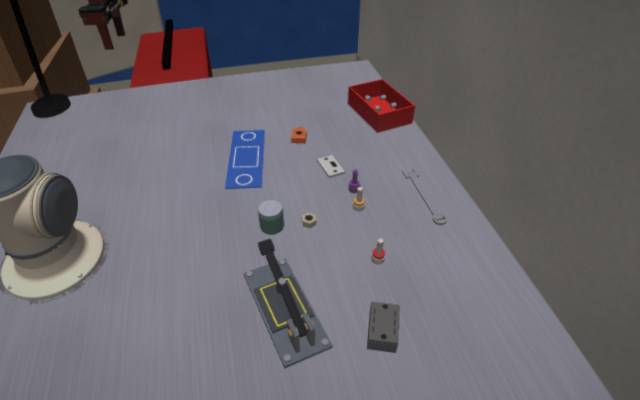

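Run:
```python
import cv2
a=cv2.imread("pics/top0.png")[130:290,140:480]; cv2.imwrite("pics/top0c.png",cv2.resize(a[:, :170],None,fx=4.5,fy=3.7*4.5/4.5,interpolation=2)); cv2.imwrite("pics/top0d.png",cv2.resize(a[:,160:],None,fx=3.7,fy=3.7,interpolation=2))
b=cv2.imread("pics/side0.png")[110:370,220:420]; cv2.imwrite("pics/side0c.png",cv2.resize(b[:150],None,fx=4,fy=4,interpolation=2))
```

```text
(no output)
```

View pics/top0c.png

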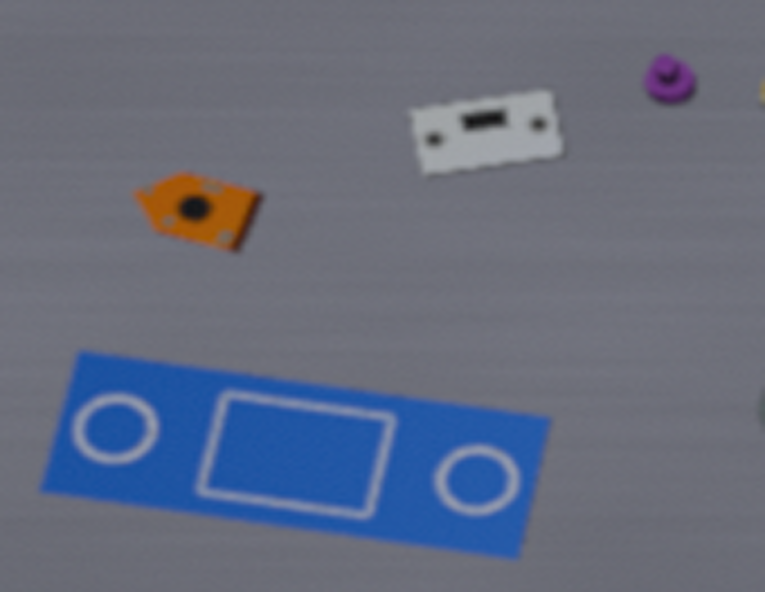

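View pics/top0d.png

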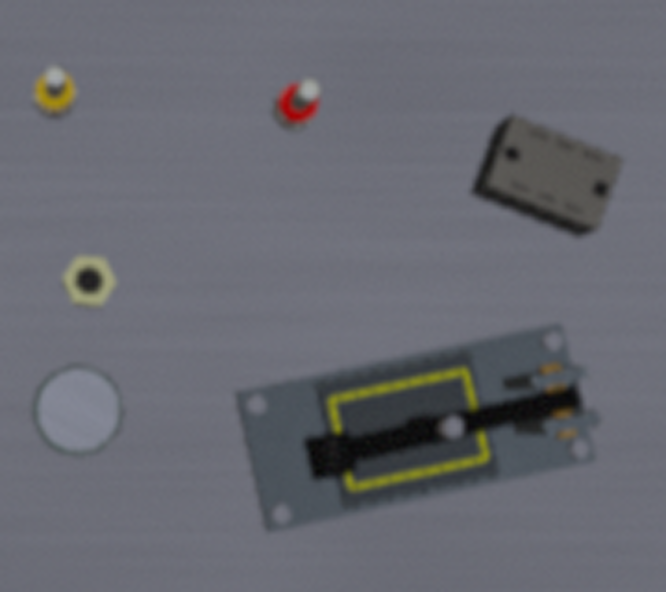

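View pics/side0c.png

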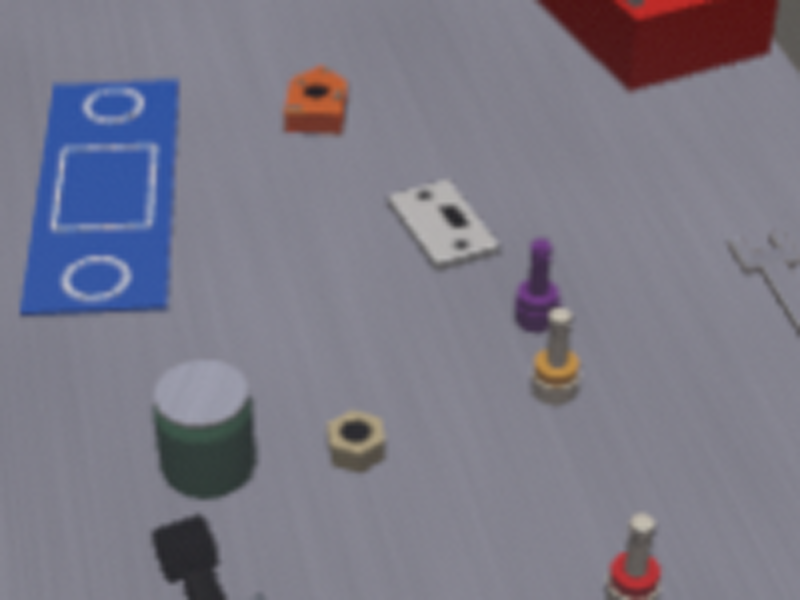

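```bash
cat > h.py <<'E'
from cell import ctrl, fingers, kinematics, telemetry, imaging, ticket, finder
import numpy as np, cv2
from scipy.spatial.transform import Rotation as R
def distc(p): return np.array([p["k1"],0,0,0,0.])
F=np.diag([1,-1,-1.])
def proj(p,X):
    T=p["camera_from_world"]; A=F@T[:3,:3]; t=F@T[:3,3]
    return cv2.projectPoints(np.atleast_2d(np.array(X,float)).reshape(-1,1,3),cv2.Rodrigues(A)[0],t,p["intrinsics"],distc(p))[0].reshape(-1,2)
def back(p,uv,z):
    T=p["camera_from_world"]; A=F@T[:3,:3]; t=F@T[:3,3]
    n=cv2.undistortPoints(np.array(uv,float).reshape(-1,1,2),p["intrinsics"],distc(p)).reshape(-1,2)
    d=np.c_[n,np.ones(len(n))]@A; c=-A.T@t
    z=np.broadcast_to(z,(len(n),))
    return c+d*((z-c[2])/d[:,2])[:,None]
def down(yaw):
    """tool x down, tool z (jaw axis) at world angle yaw"""
    z=np.array([np.cos(yaw),np.sin(yaw),0]); x=np.array([0,0,-1.]); y=np.cross(z,x)
    return R.from_matrix(np.c_[x,y,z]).as_rotvec()
E
python3 - <<'E'
from h import *
import cv2
s=telemetry.get_state()
print(R.from_rotvec(s["tool_rot"]).as_matrix().round(2))
for n in ("top","side"):
    p=imaging.camera(n); print(n,proj(p,[s["ee_pos"],[0,0,0],[0,0,.3]]), "cam",-p["camera_from_world"][:3,:3].T@p["camera_from_world"][:3,3])
E
```

```text
[[-0.   -0.98  0.22]
 [ 0.    0.22  0.98]
 [-1.    0.    0.  ]]
top [[-27.11914618 438.69371316]
 [313.82510666 454.95595285]
 [314.68650556 577.70648365]] cam [0.46631774 0.00452039 0.87968337]
side [[119.00080494  53.88805765]
 [ 53.5516669  257.70414294]
 [-17.18268317 142.20515974]] cam [ 0.41803643 -0.68136612  0.68767023]
```

```bash
cat >> h.py <<'E'
def circ(d,z0,z1,n=20):
    a=np.arange(n)*2*np.pi/n
    return [[d/2*np.cos(t),d/2*np.sin(t),z] for t in a for z in (z0,z1)]
def box(x0,x1,y0,y1,z0,z1): return [[x,y,z] for x in(x0,x1) for y in(y0,y1) for z in(z0,z1)]
house=[[x,y,z] for x,y in((-.02,-.026),(.02,-.026),(.02,.014),(0,.034),(-.02,.014)) for z in (0,.018)]
man=[circ(.028,0,.014),circ(.025,.014,.022),circ(.012,.022,.058)]
M=dict(striker=[box(-.022,.022,-.038,.038,0,.008)],bracket=[box(-.025,.025,-.038,.038,0,.035)],magnet=[house],
 mandrel_brass=man,mandrel_red=man,mat=[box(-.045,.045,-.125,.125,0,.003)],grease_can=[circ(.054,0,.058)],
 nut=[circ(.034,0,.016,6)],fixture=[box(-.045,.045,-.115,.1,0,.012)])
SC=6
def sil(p,name,x,y,yaw,z,roi):
    u0,v0,w,h=roi; im=np.zeros((h*SC,w*SC),np.uint8); c,s=np.cos(yaw),np.sin(yaw)
    for pts in M[name]:
        P=np.array(pts); W=np.c_[c*P[:,0]-s*P[:,1]+x,s*P[:,0]+c*P[:,1]+y,P[:,2]+z]
        q=(proj(p,W)-[u0,v0]+.5)*SC
        cv2.fillConvexPoly(im,cv2.convexHull(np.round(q*16).astype(np.int32)),255,shift=4)
    return cv2.resize(im,(w,h),interpolation=cv2.INTER_AREA)/255.
def fit(obs,name,x0,z=0.,sym=False):
    """obs: list of (pic,mask)"""
    from scipy.optimize import minimize
    L=[]
    for p,m in obs:
        v,u=np.where(m); a,b=max(u.min()-12,0),max(v.min()-12,0)
        L.append((p,m,(a,b,min(u.max()+12,639)-a,min(v.max()+12,399)-b)))
    def cost(q):
        e=0
        for p,m,r in L:
            s=sil(p,name,q[0],q[1],q[2] if len(q)>2 else 0,z,r); mm=m[r[1]:r[1]+r[3],r[0]:r[0]+r[2]].astype(float)
            e+=np.abs(s-mm).sum()/max(mm.sum(),1)
        return e/len(L)
    x0=np.array(x0,float); best=None
    for k in range(2):
        S=np.vstack([x0]+[x0+d for d in np.diag([.012,.012,.3][:len(x0)])])
        r=minimize(cost,x0,method="Nelder-Mead",options=dict(initial_simplex=S,xatol=1e-4,fatol=1e-4)); x0=r.x
    return r.x,r.fun
E
cat > t1.py <<'E'
from h import *
P={n:imaging.camera(n) for n in("top","side")}
s=P["side"]["frame"][0:80,60:180]; cv2.imwrite("pics/grip.png",cv2.resize(s,None,fx=5,fy=5))
import pickle
res={}
for n,p in P.items():
    vis=p["frame"].copy()
    for k in M:
        o=finder.outline_of(p,k)
        res[n,k]=[(q["conf"],q["rect"],q["mask"]) for q in o]
        if o:
            c=cv2.findContours(o[0]["mask"].astype(np.uint8),0,2)[0]; cv2.drawContours(vis,c,-1,(0,255,0),1)
    cv2.imwrite(f"pics/m_{n}.png",cv2.resize(vis[120:380,140:480],None,fx=2.3,fy=2.3,interpolation=0))
pickle.dump((P,res),open("obs.pkl","wb"))
E
python3 t1.py
```

```text
(no output)
```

View pics/m_top.png

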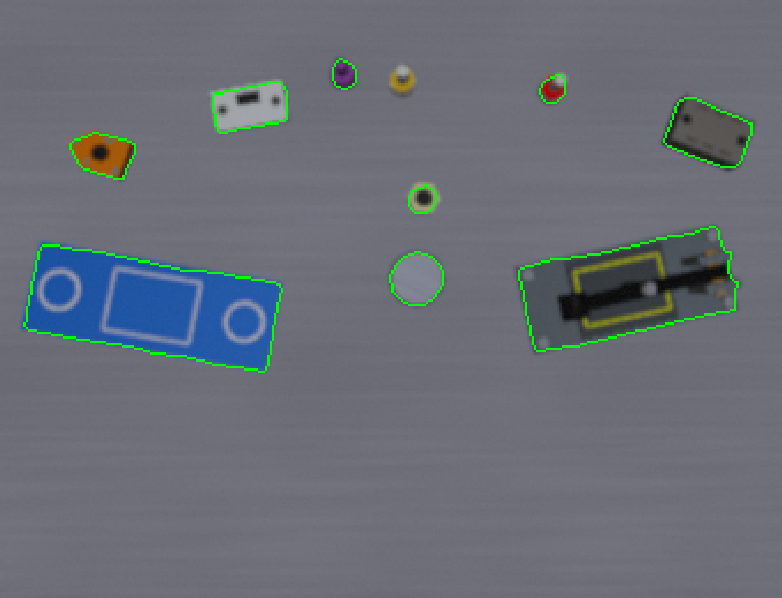

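View pics/m_side.png

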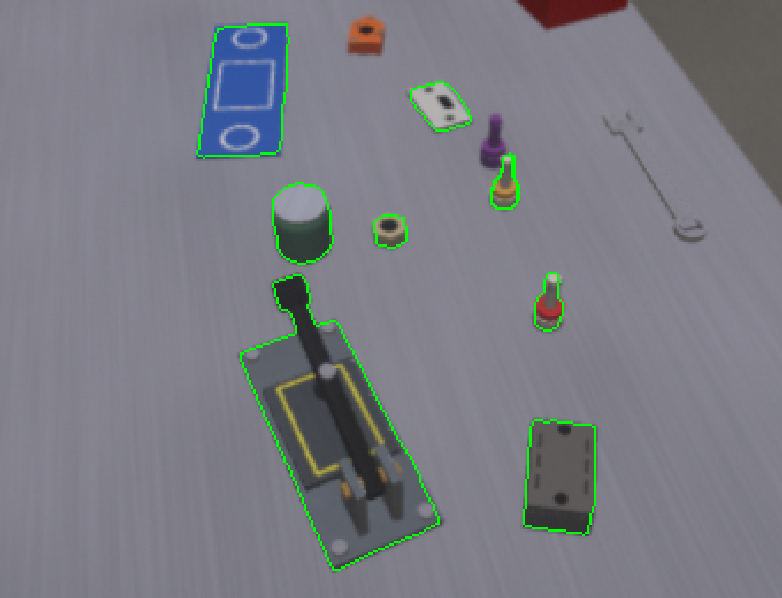

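View pics/grip.png

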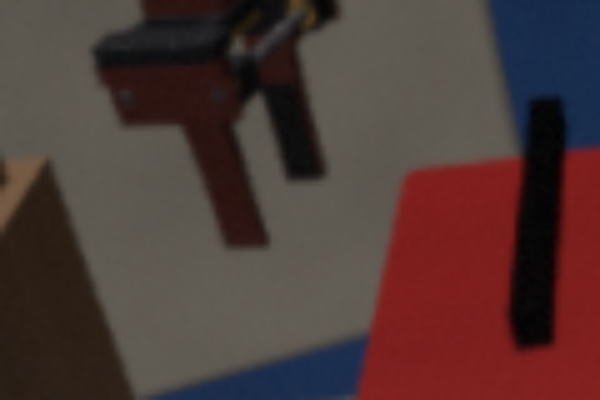

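```bash
cat > t2.py <<'E'
from h import *
import pickle
P,res=pickle.load(open("obs.pkl","rb"))
s=telemetry.get_state(); Rm=R.from_rotvec(s["tool_rot"]).as_matrix()
for d in(-.05,.05): print("tip",proj(P["side"],[s["ee_pos"]+Rm[:,2]*d]))
for k in M:
    for n in P: print(k,n,[(round(c,2),np.round(r).astype(int).tolist()) for c,r,m in res[n,k]])
def bgm(p,roi,th=18):
    f=p["frame"].astype(int); u,v,w,h=roi; sub=f[v:v+h,u:u+w]
    bg=np.median(np.concatenate([sub[0],sub[-1],sub[:,0],sub[:,-1]]),axis=0)
    m=np.zeros(f.shape[:2],bool); m[v:v+h,u:u+w]=np.abs(sub-bg).sum(2)>th*2; return m
cand=dict(striker=(235,168,0),bracket=(448,177,0),magnet=(183,187,0),mandrel_brass=(315,155,0),mandrel_red=(380,158,0),mat=(205,253,0),grease_can=(321,241,0),nut=(324,206,0),fixture=(412,245,0))
out={}
for k,(u,v,_) in cand.items():
    X=back(P["top"],[(u,v)],0.01)[0]
    yaw={"bracket":-.3,"magnet":.2,"mat":-.15,"striker":.15,"fixture":.15}.get(k)
    x0=[X[0],X[1]]+([yaw] if yaw is not None else [])
    if k=="magnet":
        # point direction left in image=+y
        x0[2]=0
    for sel in (("top",),("side",),("top","side")):
        obs=[]
        for n in sel:
            e=proj(P[n],[[X[0],X[1],.01]])[0]
            c=[m for cc,r,m in res[n,k] if abs(r[0]+r[2]/2-e[0])<12 and abs(r[1]+r[3]/2-e[1])<15]
            if k=="mandrel_brass" and n=="top": c=[bgm(P[n],(304,143,22,24))]
            if k=="magnet" and n=="side": c=[bgm(P[n],(285,120,30,28))]
            if c: obs.append((P[n],c[0]))
        if obs:
            x,f=fit(obs,k,x0); print(k,sel,len(obs),x.round(4),round(f,3))
            out[k]=x
pickle.dump(out,open("poses.pkl","wb"))
E
python3 t2.py
```

```text
tip [[112.97073644  61.45223486]]
tip [[124.68357275  46.77715827]]
striker top [(0.68, [230, 154, 36, 23])]
striker side [(0.87, [314, 156, 32, 22]), (0.32, [370, 241, 15, 20])]
bracket top [(0.97, [427, 161, 41, 33])]
bracket side [(0.87, [365, 304, 34, 46])]
magnet top [(0.86, [168, 177, 30, 22])]
magnet side [(0.61, [351, 186, 14, 26]), (0.57, [292, 124, 11, 17])]
mandrel_brass top [(0.62, [285, 143, 9, 17]), (0.45, [310, 148, 13, 14])]
mandrel_brass side [(0.61, [353, 185, 16, 28]), (0.57, [350, 170, 8, 25])]
mandrel_red top [(0.47, [376, 150, 6, 15]), (0.15, [426, 160, 42, 36])]
mandrel_red side [(0.8, [371, 237, 15, 24])]
mat top [(0.62, [150, 228, 110, 56])]
mat side [(0.95, [227, 130, 40, 57])]
grease_can top [(0.91, [309, 231, 24, 22])]
grease_can side [(0.96, [260, 197, 23, 39])]
nut top [(0.53, [318, 198, 17, 17]), (0.51, [382, 235, 75, 26])]
nut side [(0.59, [302, 212, 15, 17])]
fixture top [(0.73, [368, 220, 94, 52])]
fixture side [(0.97, [241, 239, 91, 127]), (0.56, [354, 184, 11, 27])]
striker ('side',) 1 [0.6522 0.1605 0.1707] 0.093
striker ('top', 'side') 1 [0.6522 
[... 522 characters left out ...]
78 -0.1577] 0.163
mandrel_red ('side',) 1 [ 0.6677 -0.1558] 0.126
mandrel_red ('top', 'side') 2 [ 0.6674 -0.1568] 0.157
mat ('top',) 1 [ 0.4421  0.2532 -0.173 ] 0.026
mat ('side',) 1 [ 0.4454  0.2548 -0.1769] 0.036
mat ('top', 'side') 2 [ 0.4435  0.2535 -0.1715] 0.046
grease_can ('top',) 1 [ 0.47   -0.0137] 0.083
grease_can ('side',) 1 [ 0.4716 -0.0131] 0.073
grease_can ('top', 'side') 2 [ 0.4706 -0.0135] 0.086
nut ('top',) 1 [ 0.5514 -0.0205] 0.153
nut ('side',) 1 [ 0.5541 -0.0222] 0.113
nut ('top', 'side') 2 [ 0.5528 -0.0206] 0.185
fixture ('top',) 1 [ 0.4583 -0.2241  0.2045] 0.047
fixture ('side',) 1 [ 0.4585 -0.2232  0.2048] 0.086
fixture ('top', 'side') 2 [ 0.4585 -0.2238  0.2071] 0.067
```

```bash
cat > t3.py <<'E'
from h import *
import pickle
P,res=pickle.load(open("obs.pkl","rb")); o=pickle.load(open("poses.pkl","rb"))
def W(k,pts):
    x,y,a=o[k]; Q=np.array(pts,float); return np.c_[x+np.cos(a)*Q[:,0]-np.sin(a)*Q[:,1],y+np.sin(a)*Q[:,0]+np.cos(a)*Q[:,1],Q[:,2]]
for th in np.arange(0,0.8,.1):
    X=W("fixture",[[0,-.085+.16*np.cos(th),.05+.16*np.sin(th)]]); print(round(th,2),X.round(3),proj(P["top"],X).round(1),proj(P["side"],X).round(1))
def rect(k,w,h,z): return W(k,[[sx*w/2,sy*h/2,z] for sx,sy in((-1,-1),(1,-1),(1,1),(-1,1))])
for n,p in P.items():
    S=4
    im=cv2.resize(p["frame"],None,fx=S,fy=S,interpolation=2)
    def pl(X,c): cv2.polylines(im,[np.round((proj(p,X)+.5)*S).astype(int)],True,c,1)
    pl(rect("fixture",.056,.088,.016),(0,0,255)); pl(rect("mat",.062,.088,.003),(0,0,255))
    for sy in(-1,1): pl(W("mat",np.array(circ(.042,.003,.003))[::2]+[0,sy*.095,0]),(0,0,255))
    pl(rect("striker",.044,.076,.008),(0,0,255))
    pl(rect("bracket",.05,.076,.035),(0,0,255)); pl(W("magnet",[[a,b,.018] for a,b,_ in house[::2]]),(255,255,0))
    if n=="top": a=im[140*S:285*S,145*S:330*S]; b=im[140*S:285*S,330*S:480*S]
    else: a=im[120*S:220*S,220*S:390*S]; b=im[230*S:370*S,230*S:415*S]
    cv2.imwrite(f"pics/o_{n}a.png",a);cv2.imwrite(f"pics/o_{n}b.png",b)
E
python3 t3.py
```

```text
0.0 [[ 0.443 -0.15   0.05 ]] [[381.6 252.6]] [[266.4 260.4]]
0.1 [[ 0.443 -0.151  0.066]] [[383.4 252.7]] [[265.8 255.3]]
0.2 [[ 0.444 -0.154  0.082]] [[385.8 252.7]] [[265.5 250.7]]
0.3 [[ 0.445 -0.157  0.097]] [[389.1 252.5]] [[265.5 246.6]]
0.4 [[ 0.446 -0.163  0.112]] [[393.2 252.2]] [[265.9 243.1]]
0.5 [[ 0.447 -0.17   0.127]] [[398.  251.7]] [[266.6 240.4]]
0.6 [[ 0.449 -0.178  0.14 ]] [[403.7 251. ]] [[267.6 238.3]]
0.7 [[ 0.451 -0.187  0.153]] [[410.  250.1]] [[269.  237.1]]
```

View pics/o_topa.png

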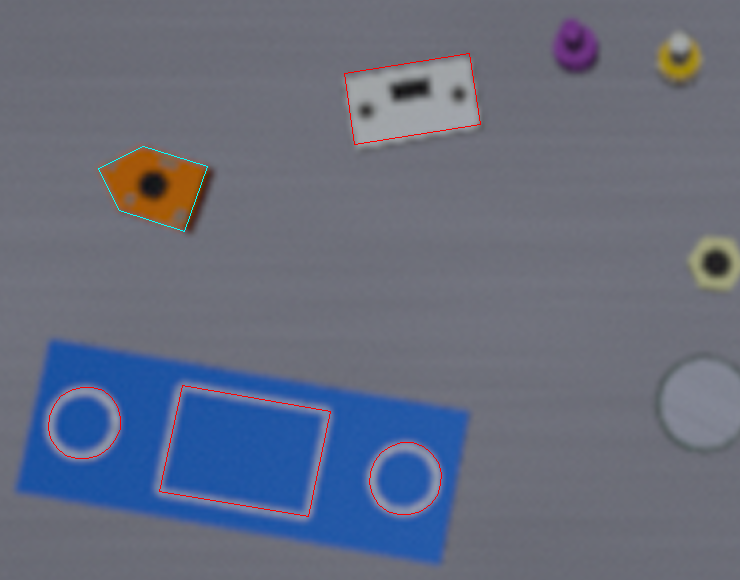

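View pics/o_topb.png

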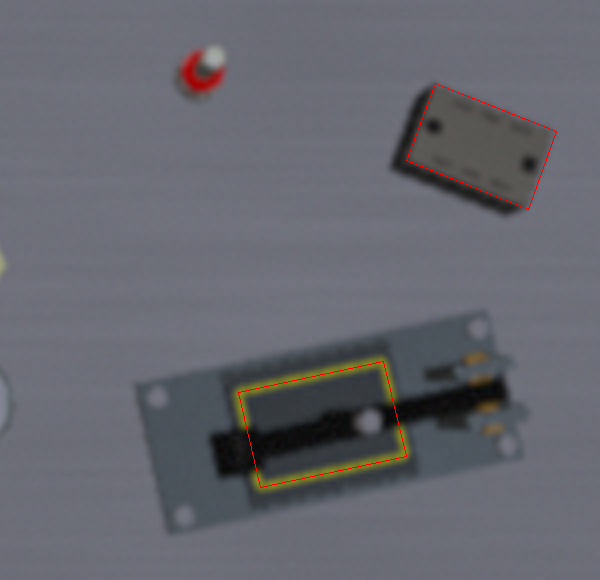

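View pics/o_sidea.png

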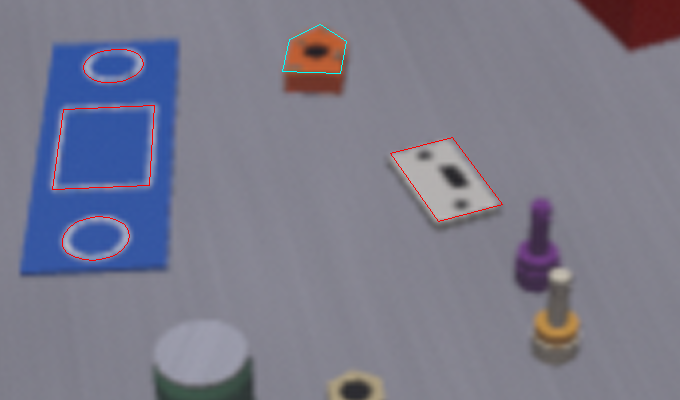

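View pics/o_sideb.png

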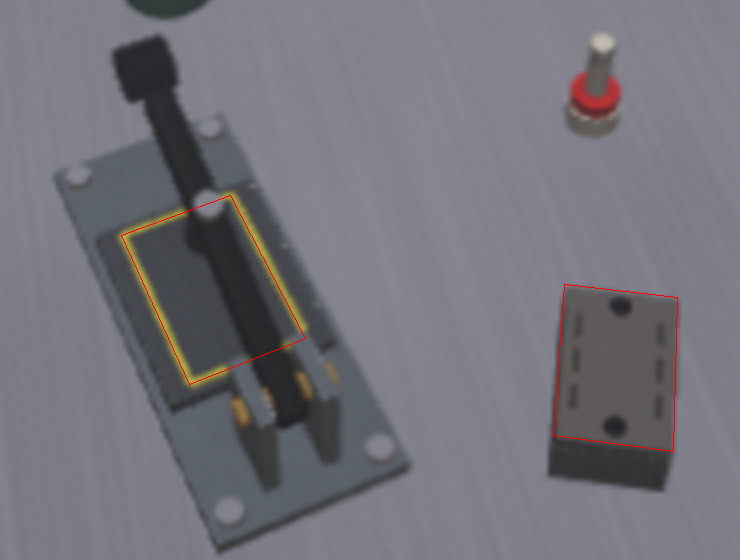

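```bash
cat >> h.py <<'E'
import pickle,os
def W(o,pt):
    x,y,a=o; return np.array([x+np.cos(a)*pt[0]-np.sin(a)*pt[1],y+np.sin(a)*pt[0]+np.cos(a)*pt[1],pt[2]])
def best(pos,yaw):
    q0=np.array(telemetry.get_state()["joint_positions"]); c=[]
    for k in(-1,0,1):
        rv=down(yaw+k*np.pi); q=kinematics.inverse_kinematics(list(pos),list(rv))
        if q is not None: c.append((np.abs(np.array(q)-q0).max()+.3*abs(q[5]),rv))
    if not c: raise RuntimeError("no ik %s"%pos)
    return list(min(c,key=lambda t:t[0])[1])
def hover(pos,yaw): rv=best(pos,yaw); ctrl.move_pose(list(map(float,pos)),rv); return rv
def lin(pos,rv=None,**k): return ctrl.move_l(list(map(float,pos)),rv,**k)
def st():
    s=telemetry.get_state(); print("t",round(s["t"],2),"ee",np.round(s["ee_pos"],4),"f",np.round(s["ft_force"],1),"w",round(s["gripper_width"],4)); return s
def snap(tag,boxes=None,S=3):
    for n in("top","side"):
        if boxes and n not in boxes: continue
        p=imaging.camera(n); f=p["frame"]
        if boxes: u,v,w,h=boxes[n]; f=cv2.resize(f[v:v+h,u:u+w],None,fx=S,fy=S,interpolation=2)
        cv2.imwrite(f"pics/{tag}_{n}.png",f)
O=pickle.load(open("poses.pkl","rb")) if os.path.exists("poses.pkl") else None
def grip_at(th): return W(O["fixture"],[0,-.085+.16*np.cos(th),.05+.16*np.sin(th)])
E
python3 - <<'E'
from h import *
fy=O["fixture"][2]; g=grip_at(.3); print(g)
hover([g[0],g[1],.22],fy); s=st()
Rm=R.from_rotvec(s["tool_rot"]).as_matrix()
p=imaging.camera("side"); cv2.imwrite("pics/h1.png",p["frame"])
for d in(-.05,.05): print("tip",proj(p,[s["ee_pos"]+Rm[:,2]*d]))
p=imaging.camera("top"); cv2.imwrite("pics/h1t.png",p["frame"])
for d in(-.05,.05): print("tip",proj(p,[s["ee_pos"]+Rm[:,2]*d]))
E
```

```text
[ 0.44456223 -0.15740387  0.09728323]
t 5.03 ee [ 0.4448 -0.1568  0.2199] f [ 0.5 -1.1  0.2] w 0.0873
tip [[229.57253246 205.41942668]]
tip [[287.68764455 187.57169709]]
tip [[409.65765234 282.41519583]]
tip [[396.54734154 226.75595528]]
```

View pics/h1.png

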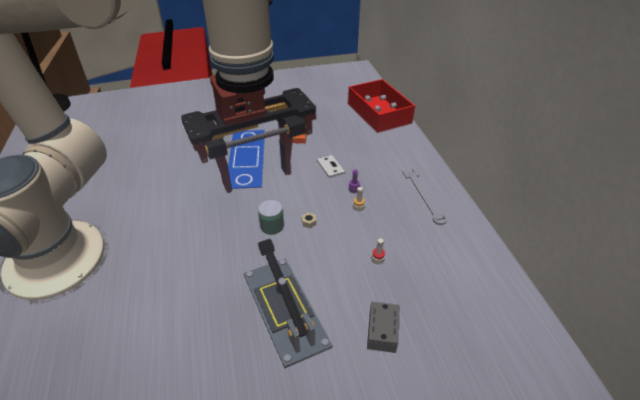

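View pics/h1t.png

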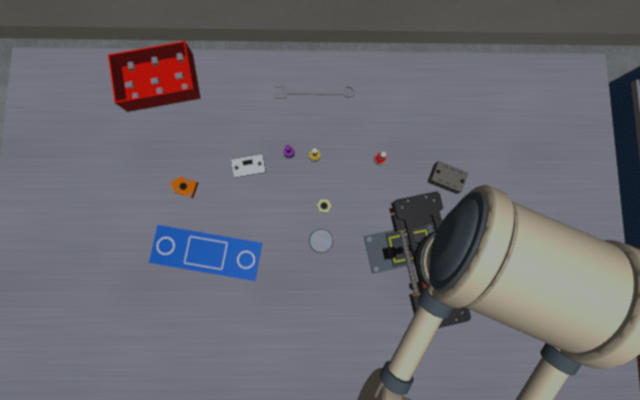

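Run:
```python
import cv2
a=cv2.imread("pics/h1.png")[90:270,170:330]; 
a=cv2.resize(a,None,fx=4,fy=4,interpolation=2)
for u,v in((229.6,205.4),(287.7,187.6)): cv2.circle(a,(int((u-170)*4),int((v-90)*4)),4,(0,255,0),1)
cv2.imwrite("pics/h1c.png",a[:600])
b=cv2.imread("pics/h1t.png")[180:340,350:490]; b=cv2.resize(b,None,fx=3.7,fy=3.7,interpolation=2)
for u,v in((409.7,282.4),(396.5,226.7)): cv2.circle(b,(int((u-350)*3.7),int((v-180)*3.7)),4,(0,255,0),1)
cv2.imwrite("pics/h1tc.png",b)
```

```text
(no output)
```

View pics/h1c.png

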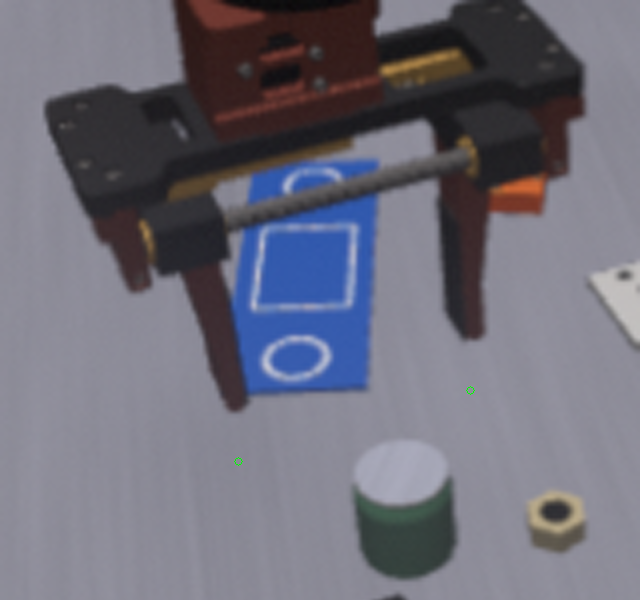

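View pics/h1tc.png

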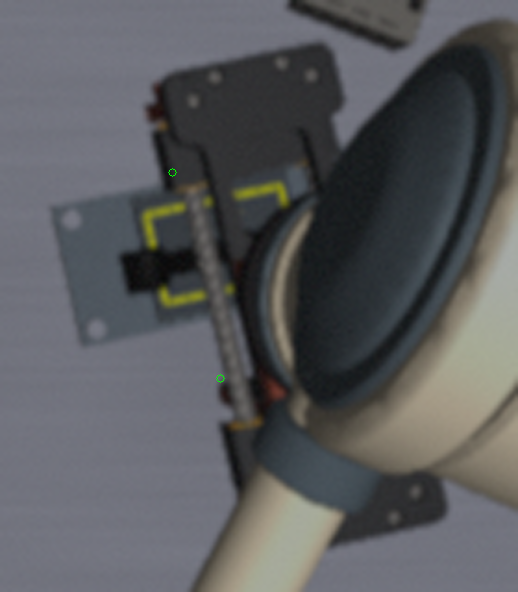

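Run:
```python
from h import *
rv=hover([.37,0.02,.22],np.pi/2); st()
lin([.37,.02,.03],feed=.15)
print(lin([.37,.02,.002],feed=.03,stop_force=4)); s=st()
p=imaging.camera("side"); cv2.imwrite("pics/h2.png",cv2.resize(p["frame"][120:300,130:330],None,fx=4,fy=4)[:600])
Rm=R.from_rotvec(s["tool_rot"]).as_matrix()
for d in(-.05,.05): print("tip",(proj(p,[s["ee_pos"]+Rm[:,2]*d])-[130,120])*4)
```

```text
t 6.07 ee [0.3702 0.0199 0.22  ] f [ 0.8 -1.1  0.1] w 0.088
False
t 8.57 ee [0.3702 0.02   0.0022] f [-0.8  0.  -0.5] w 0.0881
tip [[386.02787422 472.93827868]]
tip [[372.1415491  348.41749217]]
```

View pics/h2.png

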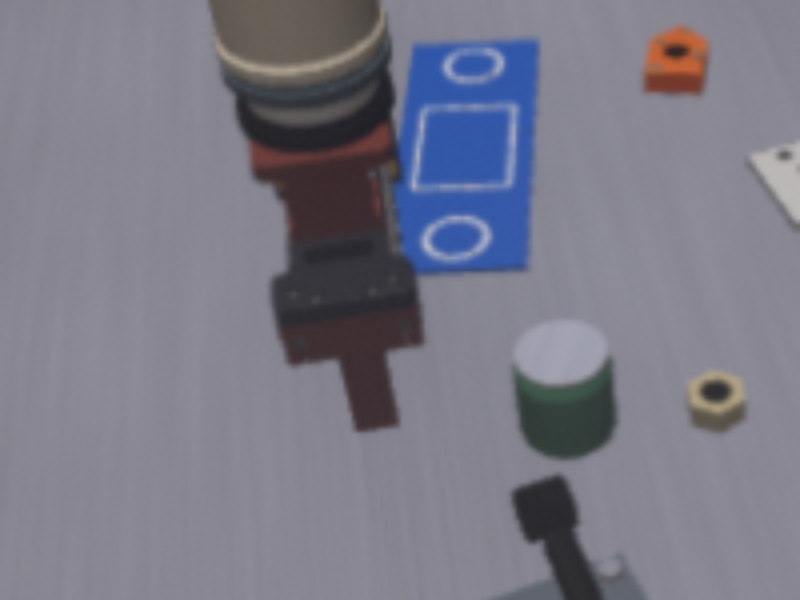

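Run:
```python
from h import *
try:
    print(lin([.37,.02,-.055],feed=.03,stop_force=4))
except Exception as e: print("ERR",e)
s=st()
p=imaging.camera("side"); cv2.imwrite("pics/h3.png",cv2.resize(p["frame"][120:300,130:330],None,fx=4,fy=4)[:600])
p=imaging.camera("top"); cv2.imwrite("pics/h3t.png",p["frame"])
```

```text
True
t 9.84 ee [ 0.3699  0.02   -0.0366] f [-0.6  0.3  5.1] w 0.0876
```

View pics/h3.png

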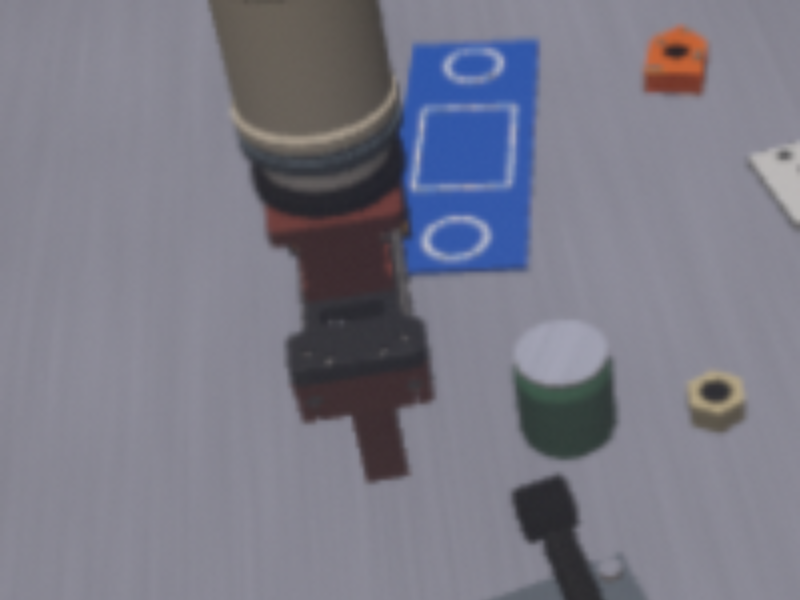

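```bash
cat >> h.py <<'E'
DZ=-0.036   # reported TCP lies 36 mm beyond the true fingertips (touch test); below: z = true tip height
def hover(pos,yaw):
    pos=[float(pos[0]),float(pos[1]),float(pos[2])+DZ]; rv=best(pos,yaw); ctrl.move_pose(pos,rv); return rv
def lin(pos,rv=None,**k): return ctrl.move_l([float(pos[0]),float(pos[1]),float(pos[2])+DZ],rv,**k)
def lever(th0,th1,n,feed=.12,stop=None,zo=-.019):
    for th in np.linspace(th0,th1,n+1)[1:]:
        g=grip_at(th)
        if lin([g[0],g[1],g[2]+zo],feed=feed,stop_force=stop): print("stop at",th); return th
    return th1
E
python3 - <<'E'
from h import *
lin([.37,.02,.2])
fy=O["fixture"][2]; g=grip_at(.3)
hover([g[0],g[1],.2],fy)
lin([g[0],g[1],g[2]-.019],feed=.12,stop_force=8); s=st()
snap("l1",dict(side=(190,180,160,150),top=(360,180,120,120)),4)
fingers.grasp(15); st()
snap("l2",dict(side=(190,180,160,150)),4)
E
```

```text
t 13.53 ee [ 0.4451 -0.1576  0.0433] f [ 0.4  0.5 -0.3] w 0.0875
t 14.63 ee [ 0.4452 -0.1573  0.0423] f [ 4.2  0.4 -2.6] w 0.024
```

View pics/l2_side.png

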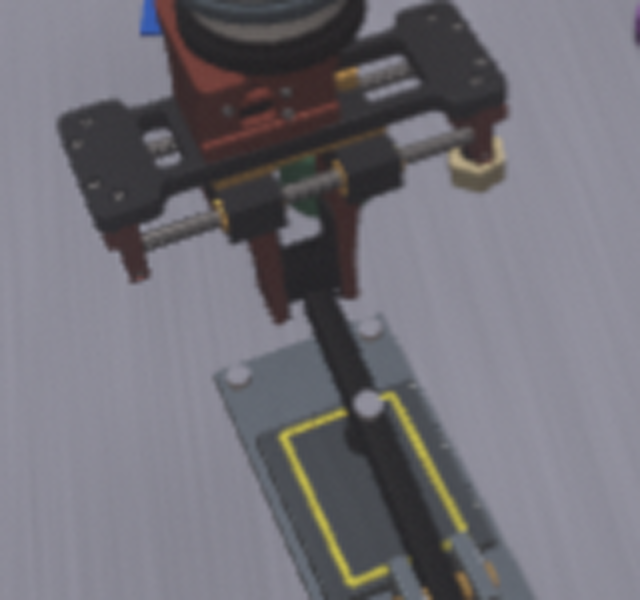

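Run:
```python
from h import *
for th in np.arange(.4,1.701,.1):
    g=grip_at(th); lin([g[0],g[1],g[2]-.019],feed=.15)
    f=telemetry.get_state()["ft_force"]
    if np.linalg.norm(f)>25: print("force",th,f); break
st(); fingers.let_go(); ctrl.dwell(.2); lin([g[0],g[1],.33]); st()
snap("l3",dict(side=(190,180,160,150)),4)
```

```text
t 18.3 ee [ 0.481  -0.3274  0.1535] f [ 6.7 -0.7  2.6] w 0.0239
t 20.66 ee [ 0.4801 -0.3271  0.293 ] f [ 0.3 -0.5  0.4] w 0.0878
```

View pics/l3_side.png

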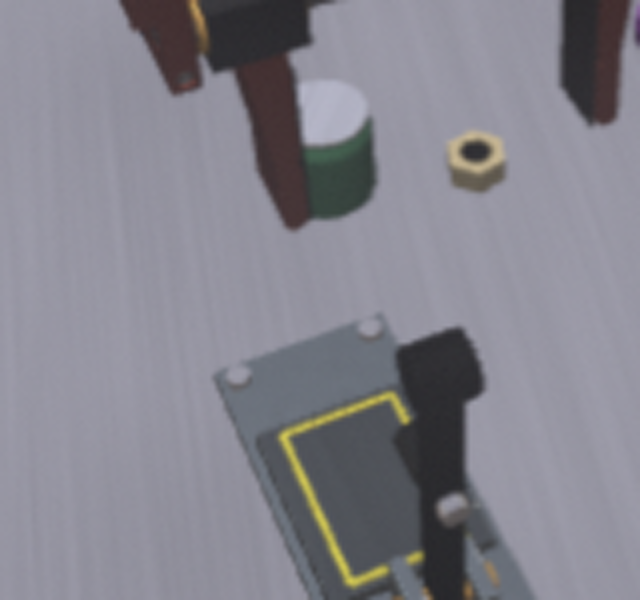

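Run:
```python
from h import *
x,y,a=O["striker"]
hover([.52,-.1,.3],a)
hover([x,y,.15],a)
lin([x,y,.02]); print(lin([x,y,.0015],feed=.03,stop_force=5)); st()
fingers.grasp(25); s=st()
rv=list(s["tool_rot"])
lin([x,y,.15]); st()
snap("s1",dict(side=(230,60,160,150)),4)
```

```text
False
t 24.66 ee [ 0.6523  0.1605 -0.0345] f [0.1 0.  0.4] w 0.0878
t 25.41 ee [ 0.652   0.1605 -0.0345] f [-1.1 -0.7  1.3] w 0.0436
t 26.55 ee [0.6516 0.1603 0.1123] f [ 0.3  0.4 -3. ] w 0.0438
```

View pics/s1_side.png

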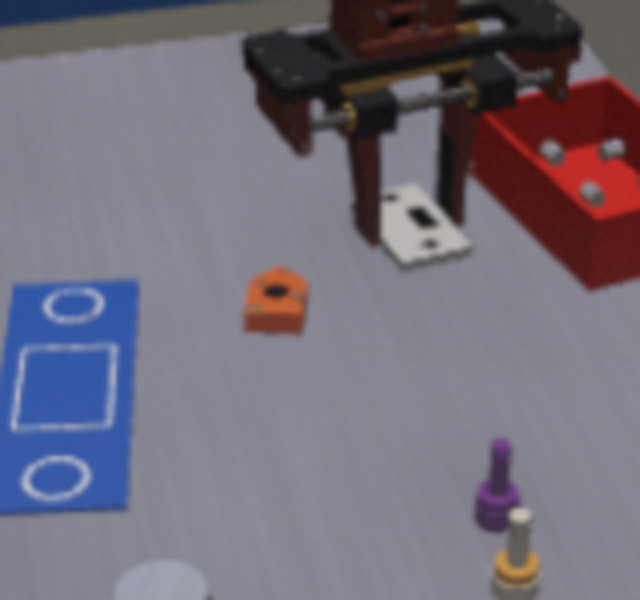

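Run:
```python
from h import *
x,y,a=O["fixture"]
hover([x,y,.15],a); st()
lin([x,y,.035],feed=.15); print(lin([x,y,.0165],feed=.025,stop_force=5)); st()
fingers.let_go(); ctrl.dwell(.1); lin([x,y,.06],feed=.1); lin([x,y,.2])
hover([.55,.05,.3],a); st()
snap("s2",dict(side=(230,225,130,140),top=(350,200,130,100)),4)
```

```text
t 28.18 ee [ 0.4591 -0.2232  0.1141] f [ 0.6  0.1 -1.5] w 0.0437
True
t 29.77 ee [ 0.4582 -0.2236 -0.0186] f [0.3 0.6 3.6] w 0.0438
t 33.54 ee [0.5498 0.049  0.2632] f [-0.2  0.4 -0.2] w 0.0878
```

View pics/s2_side.png

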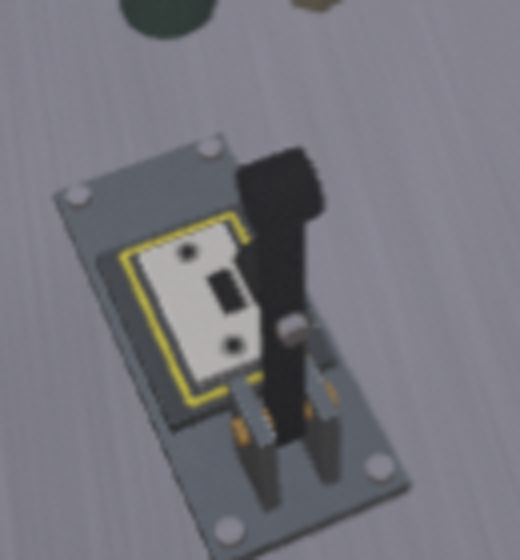

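View pics/s2_top.png

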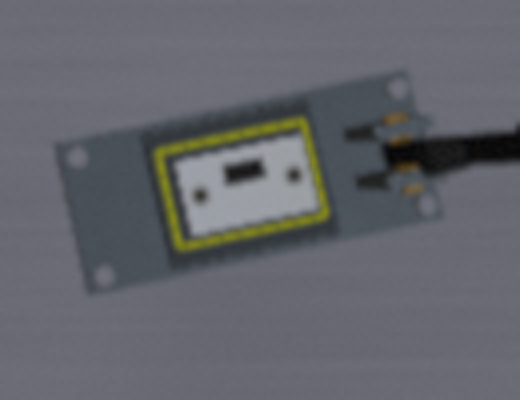

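Run:
```python
from h import *
a=O["fixture"][2]; g=grip_at(1.7)
hover([g[0],g[1],.31],a)
lin([g[0],g[1],g[2]-.019],feed=.15,stop_force=8); st()
fingers.grasp(15); st()
for th in list(np.arange(1.6,.09,-.1)):
    g=grip_at(th); lin([g[0],g[1],g[2]-.019],feed=.15)
    f=telemetry.get_state()["ft_force"]
    if np.linalg.norm(f)>30: print("force",th,f); break
st()
```

```text
t 36.02 ee [ 0.4808 -0.3273  0.1551] f [0.1 0.6 0.3] w 0.0878
t 37.02 ee [ 0.4809 -0.327   0.1536] f [ 4.9 -0.1 -0.7] w 0.0242
t 41.15 ee [ 0.4437 -0.1507  0.0092] f [ 9.9 -0.7 -4.3] w 0.024
```

Run:
```python
from h import *
g=grip_at(.0)
print(lin([g[0],g[1],g[2]-.019-.012],feed=.03,stop_force=15)); s=st()
print("theta est",np.arcsin((s["ee_pos"][2]-DZ+.019-.05)/.16))
fingers.let_go(); ctrl.dwell(.1); lin([g[0],g[1],.2]); st()
x,y,a=O["bracket"]; hover([x,y,.15],a)
snap("c2",dict(side=(230,225,130,140)),4)
```

```text
True
t 41.67 ee [ 0.4438 -0.1504 -0.0008] f [ 1.1 -0.3  2.8] w 0.0239
theta est 0.026353117976006472
t 44.09 ee [ 0.4426 -0.1502  0.1628] f [ 0.3  0.2 -0.4] w 0.088
```

View pics/c2_side.png

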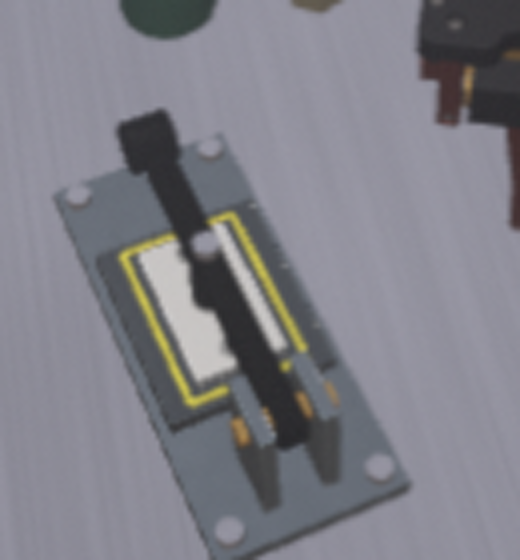

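Run:
```python
from h import *
a=O["fixture"][2]; g=grip_at(.0)
hover([g[0],g[1],.13],a+np.pi/2); fingers.grasp(10)
lin([g[0],g[1],.08]); print(lin([g[0],g[1],.045],feed=.02,stop_force=20)); s=st()
print("top of grip z",s["ee_pos"][2]-DZ, "theta",(s["ee_pos"][2]-DZ-.063)/.16)
lin([g[0],g[1],.15]); fingers.let_go(); st()
x,y,a=O["bracket"]; hover([x,y,.15],a)
snap("c3",dict(side=(230,225,130,140)),4)
lin([x,y,.03]); print(lin([x,y,.01],feed=.05,stop_force=6)); fingers.grasp(40); st()
lin([x,y,.15]); st()
```

```text
True
t 48.96 ee [ 0.4431 -0.1504  0.0278] f [-2.2  0.3  4.6] w 0.0003
top of grip z 0.0637959492245225 theta 0.004974682653265637
t 51.07 ee [ 0.4431 -0.1504  0.114 ] f [-0.7  0.3  0.3] w 0.0877
False
t 54.32 ee [ 0.6206 -0.3174 -0.0259] f [ 0.1 -0.3  0.5] w 0.0499
t 55.4 ee [ 0.6199 -0.3171  0.1121] f [-0.  -0.  -4.7] w 0.0496
```

View pics/c3_side.png

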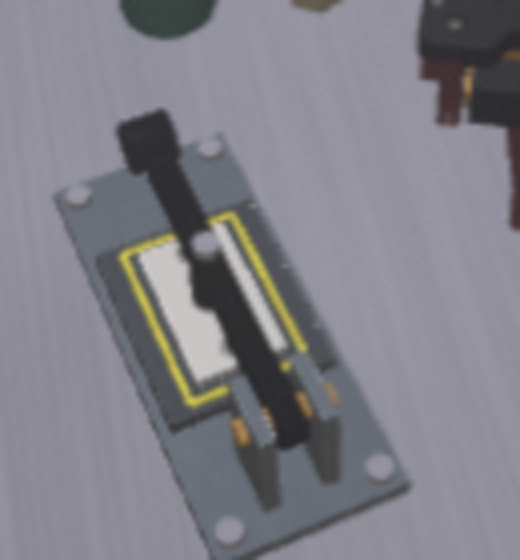

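Run:
```python
from h import *
x,y,a=O["mat"]
hover([.55,-.1,.2],a); hover([x,y,.15],a)
lin([x,y,.03]); print(lin([x,y,.0125],feed=.025,stop_force=6)); st()
fingers.let_go(); ctrl.dwell(.1); lin([x,y,.08],feed=.12)
mx,my,ma=O["magnet"]; hover([mx,my,.15],ma)
snap("b1",dict(top=(140,160,140,130),side=(215,110,110,100)),4)
```

```text
True
t 59.32 ee [ 0.4432  0.2533 -0.023 ] f [-0.3  1.1  4.9] w 0.0498
```

View pics/b1_side.png

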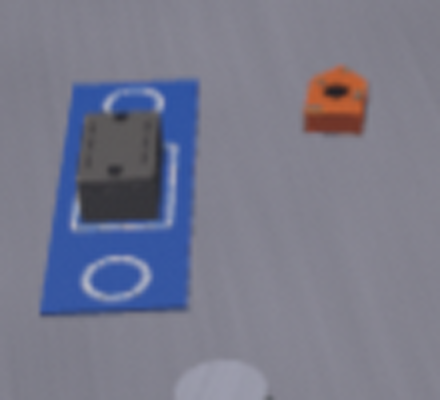

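View pics/b1_top.png

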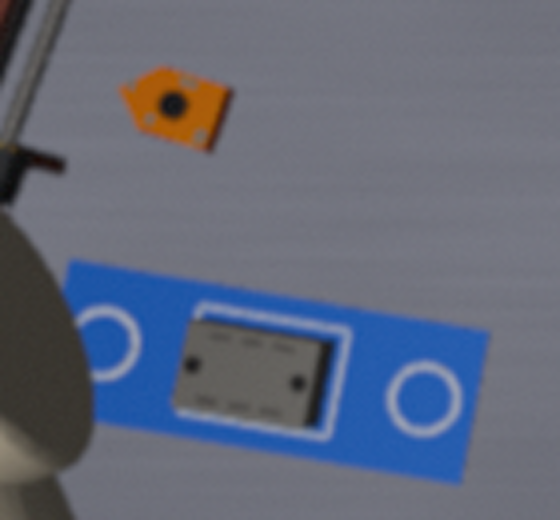

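Run:
```python
from h import *
mx,my,ma=O["magnet"]; x,y,a=O["mat"]
lin([mx,my,.025]); print(lin([mx,my,.003],feed=.04,stop_force=5)); fingers.grasp(25); st()
snap("g0",dict(side=(215,80,130,110)),4)
lin([mx,my,.15]); st()
hover([x,y,.16],a)
lin([x,y,.055]); print(lin([x,y,.038],feed=.025,stop_force=4)); st()
fingers.let_go(); ctrl.dwell(.1); lin([x,y,.12],feed=.12)
bx,by=O["mandrel_brass"]; hover([bx,by,.15],0.0)
snap("g1",dict(top=(140,160,140,130),side=(215,110,110,100)),4); st()
```

```text
False
t 64.22 ee [ 0.5976  0.308  -0.033 ] f [ 0.  -0.3  0.2] w 0.0399
t 65.41 ee [0.5969 0.3077 0.1123] f [ 0.9 -0.7 -2. ] w 0.0394
True
t 67.52 ee [0.4434 0.2534 0.0048] f [-0.8  0.2  3.7] w 0.0401
t 70.72 ee [0.6763 0.002  0.1143] f [0.  0.5 0. ] w 0.088
```

View pics/g1_side.png

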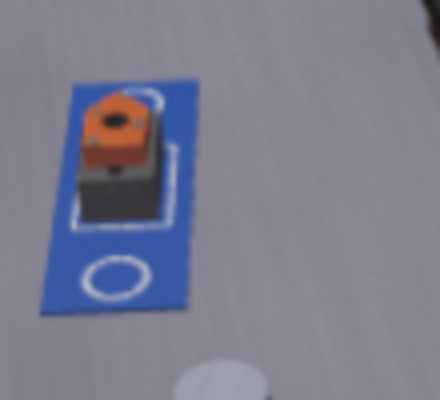

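View pics/g1_top.png

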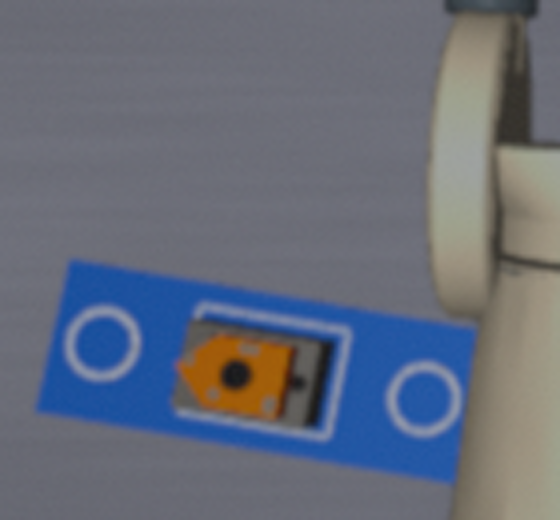

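Run:
```python
from h import *
bx,by=O["mandrel_brass"]; o=O["mat"]
lin([bx,by,.07]); print(lin([bx,by,.027],feed=.08,stop_force=5)); fingers.grasp(20); st()
lin([bx,by,.17])
snap("r0",dict(side=(280,100,130,130)),4); st()
t=W(o,[0,-.095,0]); print(t)
hover([t[0],t[1],.17],o[2])
lin([t[0],t[1],.05]); print(lin([t[0],t[1],.0285],feed=.025,stop_force=4)); st()
fingers.let_go(); ctrl.dwell(.1); lin([t[0],t[1],.12],feed=.12)
bx,by=O["mandrel_red"]; hover([bx,by,.15],0.0)
snap("r1",dict(top=(140,160,140,130),side=(215,110,110,100)),4); st()
```

```text
False
t 73.24 ee [ 6.766e-01  5.000e-04 -9.200e-03] f [-0.7  0.2 -0.1] w 0.0119
t 74.39 ee [6.760e-01 5.000e-04 1.321e-01] f [ 0.5 -0.2 -0.9] w 0.0114
[0.4272917  0.15986877 0.        ]
True
t 77.22 ee [ 0.427   0.1597 -0.0063] f [ 0.4 -0.6  4.4] w 0.0118
t 81.04 ee [ 0.6675 -0.1553  0.1146] f [0.5 0.2 0.3] w 0.088
```

View pics/r0_side.png

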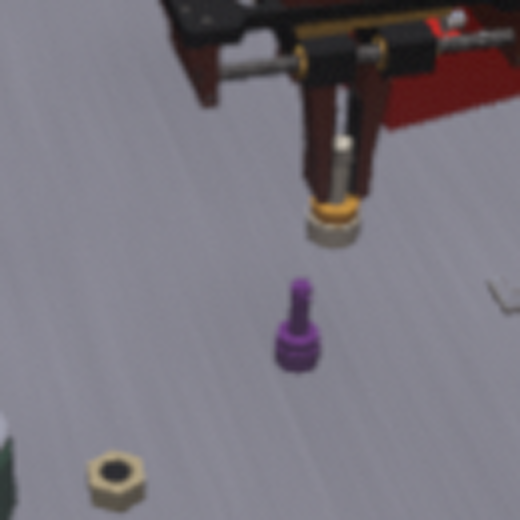

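View pics/r1_side.png

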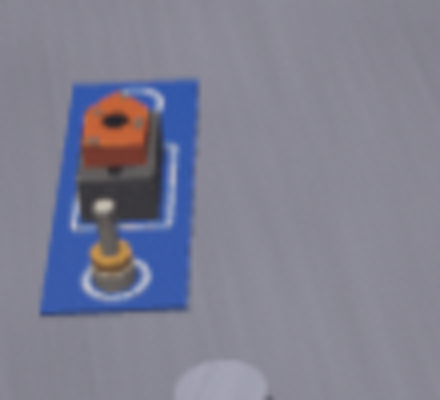

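View pics/r1_top.png

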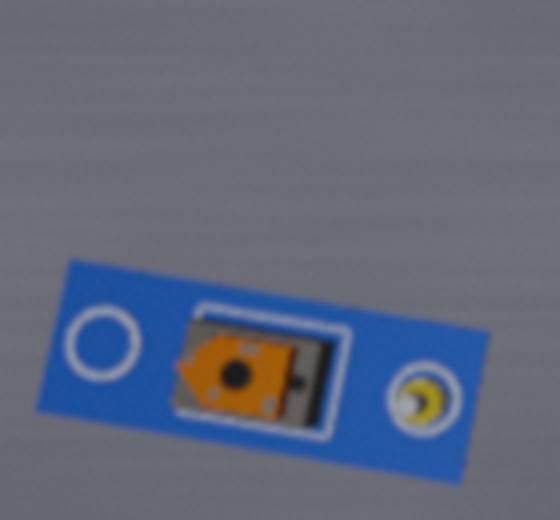

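Brass stands in its ring. Next the red one.

Run:
```python
from h import *
bx,by=O["mandrel_red"]; o=O["mat"]
lin([bx,by,.07]); print(lin([bx,by,.027],feed=.08,stop_force=5)); fingers.grasp(20); st()
lin([bx,by,.17]); st()
snap("q0",dict(side=(300,130,130,130)),4)
t=W(o,[0,.095,0]); print(t)
hover([.55,.1,.22],o[2]); hover([t[0],t[1],.18],o[2])
lin([t[0],t[1],.05]); print(lin([t[0],t[1],.0285],feed=.025,stop_force=4)); st()
fingers.let_go(); ctrl.dwell(.1); lin([t[0],t[1],.16],feed=.15)
hover([.5,-.02,.36],0.); st()
p={n:imaging.camera(n) for n in("top","side")}
for n in p: cv2.imwrite(f"pics/q1_{n}.png",p[n]["frame"])
```

```text
False
t 83.57 ee [ 0.6675 -0.1568 -0.009 ] f [ 0.7 -0.5  0.1] w 0.0112
t 84.67 ee [ 0.6669 -0.1567  0.1323] f [-0.5 -0.1 -1.2] w 0.0117
[0.45972529 0.34708005 0.        ]
True
t 88.62 ee [ 0.4594  0.3469 -0.0062] f [0.8 0.  3.7] w 0.0113
t 92.53 ee [ 0.5    -0.0193  0.3231] f [-0.   1.3 -0.7] w 0.0879
```

View pics/q1_side.png

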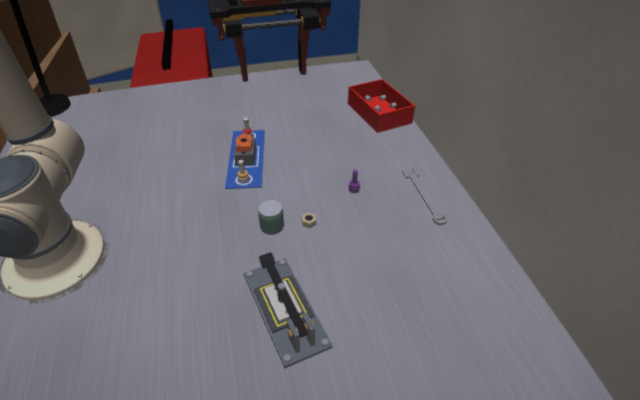

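View pics/q1_top.png

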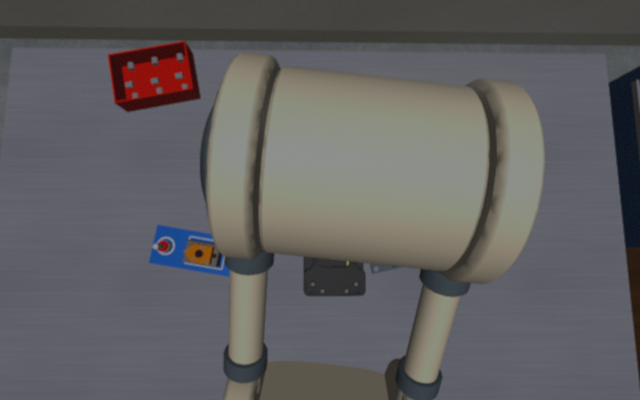

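```bash
cat > t4.py <<'E'
from h import *
ctrl.set_joints([1.291,0.091,1.231,0,1.82,-0.057]); st()
p={n:imaging.camera(n) for n in("top","side")}
fix,mat=O["fixture"],O["mat"]
for n in p:
    S=4; im=cv2.resize(p[n]["frame"],None,fx=S,fy=S,interpolation=2)
    def pl(X,c): cv2.polylines(im,[np.round((proj(p[n],X)+.5)*S).astype(int)],True,c,1)
    R4=lambda o,w,h,z:np.array([W(o,[a*w/2,b*h/2,z]) for a,b in((-1,-1),(1,-1),(1,1),(-1,1))])
    pl(R4(fix,.044,.076,.024),(0,0,255)); pl(R4(mat,.05,.076,.038),(0,255,0))
    pl([W(mat,[a,b,.056]) for a,b,_ in house[::2]],(255,255,0))
    for s in(-1,1):
        for d,z in((.012,.061),(.028,.003)): pl([W(mat,[d/2*np.cos(t),s*.095+d/2*np.sin(t),z]) for t in np.linspace(0,6.28,20)],(255,0,255))
    for th,c in((.01,(0,255,0)),):
        for sx in(-.012,.012): pl([grip_at(th)+.013*np.array([np.cos(u)*-np.sin(fix[2]),np.cos(u)*np.cos(fix[2]),np.sin(u)])+sx*np.array([np.cos(fix[2]),np.sin(fix[2]),0]) for u in np.linspace(0,6.28,20)],c)
    for nm,(u,v,w,h) in dict(top=dict(a=(145,220,120,70),b=(300,190,165,90)),side=dict(a=(215,110,60,85),b=(225,195,110,140)))[n].items():
        cv2.imwrite(f"pics/f_{n}{nm}.png",im[v*S:(v+h)*S,u*S:(u+w)*S])
    for k in("grease_can","nut","mandrel_brass","mandrel_red","bracket","striker"):
        for q in finder.outline_of(p[n],k)[:2]: print(n,k,round(q["conf"],2),np.round(q["rect"]))
E
python3 t4.py
```

```text
t 95.17 ee [0.1337 0.5848 0.186 ] f [-0.3 -0.2 -0.1] w 0.088
top nut 0.73 [317. 197.  14.  18.]
top nut 0.19 [394. 235.  36.  23.]
top mandrel_brass 0.7 [238. 254.  16.  15.]
top mandrel_brass 0.4 [284. 144.  10.  15.]
top mandrel_red 0.62 [155. 240.  17.  15.]
top bracket 0.62 [184. 238.  43.  31.]
top striker 0.85 [393. 235.  38.  24.]
side grease_can 0.82 [261. 201.  21.  36.]
side grease_can 0.31 [264. 283.  37.  38.]
side mandrel_brass 0.67 [349. 168.  13.  24.]
side mandrel_brass 0.64 [238. 162.  13.  22.]
side mandrel_red 0.48 [243. 116.   9.  17.]
side bracket 0.69 [233. 141.  23.  22.]
side striker 0.59 [264. 284.  36.  41.]
side striker 0.19 [303. 212.  13.  17.]
```

View pics/f_topa.png

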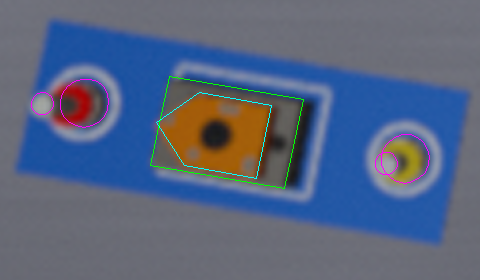

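View pics/f_topb.png

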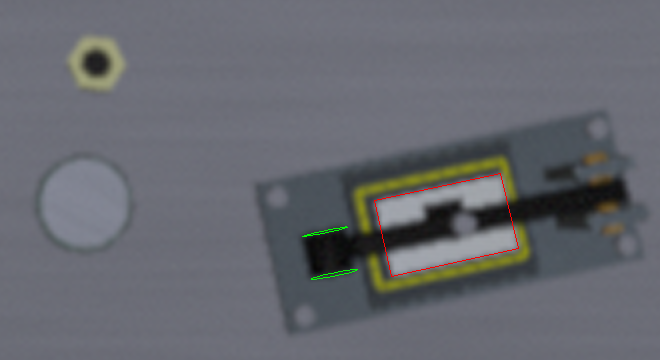

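View pics/f_sidea.png

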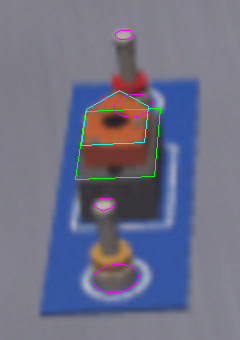

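View pics/f_sideb.png

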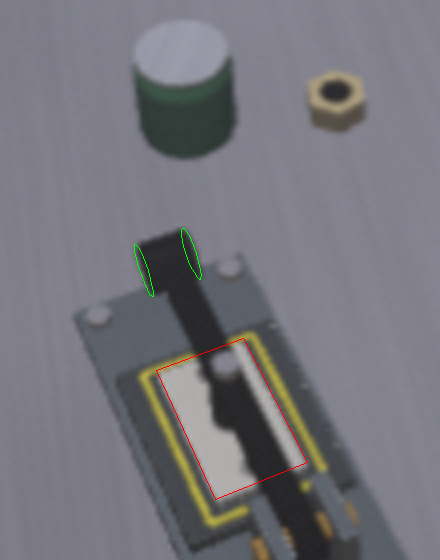

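```bash
python3 -c "
from h import *
ticket.hand_in(); st()"
```

```text
the job is handed in; nothing more can be done
the job is handed in; nothing more can be done
```

The job is handed in at about 95 s of the 144 s allowed; no verdict was reported.

**What I did:**
- **Clamp:** I opened the lever (it started at about 0.3 rad), laid the striker plate in the yellow outline, and brought the lever down onto it. I then pushed down on the grip, which stopped at about 0.005 rad with the force limit set to 20 N.
- **Mat:** I set the bracket in the white rectangle, the magnet on the middle of its top, the brass mandrel in the ring nearer the clamp and the red mandrel in the far ring.

**What the last checks showed:**
- With the arm parked clear and the fingers open, overlays of the intended poses on both pictures agreed to about 2–3 mm for the plate, bracket, magnet, both mandrels and the lever grip.
- The grease can, hex nut and purple look-alike mandrel appear where they were at the start. In the final top picture the network did not report the can, but it shows clearly there and was found in the side picture.

**What disagreed:**
- **Tool height:** the reported tool point lay about 36 mm beyond the real fingertips. I saw this in the pictures and confirmed it by touching the bare table, which the fingers met at a reported height of −36.6 mm. I corrected every height by 36 mm from then on.
- **First lever press:** it stopped early on a change in sideways force, at about 0.026 rad, so I repeated it as described above.

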